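# Fit the first shim under the jacked-up gearbox foot

## Robot

A 7-joint arm with a two-finger parallel gripper is mounted at the origin on the work surface. World frame = base frame: x ahead of the robot, y to its left, z up, the work surface at z = 0. Lengths are in mm, angles in rad, forces in N, time in s.
With the tool pointing down it reaches from about 400 to 875 mm from the base axis. Payload 4.4 kg.
Tool frame: the origin (TCP) lies midway between the tips of the shut fingers; the grasp point (between the pads) lies 19 mm behind it; z points along the fingers, y is the direction in which the jaws open and shut (so a half turn about z gives the same grasp; the last joint's range is limited). The gripper opens to 85 mm and grips with 20 to 120 N. Pads are 22 mm wide; open, the fingers measure 114 mm over their backs; the gripper's body (76 mm by 85 mm) begins 54 mm behind the grasp point. The pads swing forward as they close: fully open they stand 13 mm farther back than shut.
Start: joints at [1.131, 0.628, 0.038, 1.517, -0.027, 0.996, -0.02], TCP at [237.379, -605.119, 231.313] pointing down, gripper open.
Joint ranges: [-3.06, 3.06], [-0.37, 2.12], [-1.25, 1.32], [0.18, 2.47], [-1.1, 4.24], [0.23, 1.98], [-2.94, 2.94]. Speed limits (rad/s): [2.57, 2.57, 3.14, 3.14, 3.14, 3.14, 3.14].

## Interface

Orientations are given as [roll, pitch, yaw] about the fixed x, y, z axes, in that order (R = Rz(yaw) Ry(pitch) Rx(roll)).
In Python, from cell import ctrl, vision gives the robot as it stands.
- The arm moves only by the tool play_rows, never from a script. Its arguments are lists of equal length, an entry for each row: "slide": the shift along the tool's x, y, z in mm, a list of three; "turn": the turn about the tool's z in rad; "fingers": the opening, from 0 (shut) to 1 (fully open). A call has 1 to 5 rows; each row is the pose to reach, as a shift and turn from the pose measured when the call began, along the tool's axes at that moment; what a row does not reach only later rows make up. A row lasts 1/8 s, in which the tool goes at most 62.5 mm and 10.7 degrees, less where a joint would pass 70% of its speed; a pose out of reach is approached as far as the arm can. A call with a gripper value outside its range is refused whole. The fingers move at their own pace and stop on an object; the grip force is fixed at half the most. Time passes only in rows, so rows that repeat a pose let the fingers close. It gives the time, the measured TCP pose, the force and the opening at its end, in the units of the state.
- ctrl.read_state(): the state, without advancing time (a new reading comes with each control period).
- vision.get_image(name): name is "scene" or "top"; returns (picture, depth): 400x640x3 uint8, blue, green, red; 400x640 float32, mm along the optical axis (not along the pixel's ray), 0 where there is no reading.
- vision.camera_params(name): a dict with "fx", "fy", "cx", "cy" (pixels), "position" and "rotation" of the camera in the world. Camera axes: x right, y up, looking along -z (the intrinsics and any distortion apply to the point x, -y, -z); pixel columns grow to the right and rows downward; lengths in mm; the calibration is good to about 2 mm. A picture is of the moment at which its call begins. camera_params takes no time and is no camera call.
- ctrl.finish_job(): hands the job in, once; it reports no verdict.
The state is a dict: "clock": time; "qpos": joint angles; "qd": joint speeds; "tau": joint torques, N m; "eef_pos": TCP position; "tool_rot": TCP orientation; "force": force on the tool from outside, world axes, zero at the start; "torque": the same for the moment, N m; "width": finger opening in mm.
Only numpy, scipy, OpenCV 4.12 (cv2) and the standard library are available. Lean on these libraries where they do the work, as an engineer would, in place of code of your own. Each camera call takes 0.05 s, during which the arm holds its last target.

## Task

Fit the slotted steel shim under the front foot of the gearbox that has no shims yet: press lightly on it and draw it over the front of the low shelf until its tab sticks out well past the edge, while it still lies flat, then pinch the tab and pick it up. Push it in under that foot, square to the frame and slot first, until you feel the bottom of the slot stop against the stud, gently all the way, then leave it lying flat on the frame and let go. Leave everything else where it is.

Things in the scene. Friction and masses are not known exactly. Their poses are not given: they have to be found in the camera images.
- shim: The shim to fit: bright steel plate 3 mm thick, 77 g. Body 50 x 50 mm; a 13 mm wide square slot, open to its +x side, runs from x = -6.5 to 25 mm; a 26 mm wide pull tab runs from x = -70 to -25 mm; solid metal between; centre of mass x = -18 mm. Origin: centre of the 50 x 50 body, underside; z up. Starts flat on the low shelf, tab roughly to the robot, its end 5 to 50 mm behind the edge.
- shim_tab (a point): Middle of the end of the shim's tab, at half its thickness. The shim marks easily: pressing it on the shelf may load it with no more than 10 N, pushing it against the machine or frame 12 N. A fingertip pressed on its solid part or tab with 4 to 8 N draws it along. The tab's two side edges (26 mm apart) can be pinched with 5 to 20 N.
- shim_slot (a point): Point in the shim's slot, 4 mm from the slot's bottom, on the slot's centre line, on the underside: where the stud's axis is when the shim is fully home.
- shelf: Low grey steel bench shelf, 240 mm deep (x) x 360 mm wide (y), flat level top; board folded from thin sheet, 30 mm thick, giving about 1 mm at 12 N. Its feet are adjustable: the top lies 80 to 96 mm above the bench. Fixed. Origin: centre of its footprint, 80 mm below the top; x points away from the robot: the front edge, over which parts can overhang, is its -x side.
- shelf_edge (a point): Middle of the top front edge of the shelf, at the level of its top.
- skid: Dark channel-section base frame with a grey gear reducer, 240 mm high from the origin. Fixed, level. Front channel along y, 60 mm wide, 300 long. Origin: 60 mm below the channel's flat top (which lies 60 to 72 mm above the bench), under the middle of the line of the two front studs; x points from the robot into the machine. Front feet: 60 mm wide (y), 14 thick, undersides 9 mm above the frame, from 25 mm in front of the stud to behind.
- stud_left: The left (+y) front stud: upright, 8 mm thick, through frame and foot, 30 mm behind the frame's front edge, nut on top, its end 45 mm above the frame's top. Fixed. Origin: on its axis at the level of the frame's top. The gearbox's body begins 37 mm behind the studs.
- stud_right: The right (-y) front stud, likewise. Shims go in along the skid's +x. With the shim fully home its tab reaches 37 mm out over the frame's front edge. The fingers may press on shelf or machine with no more than 20 N.
- pack: The pack of three shims, 9 mm in all, already under one of the two front feet, tabs to the front. Origin: on that foot's stud axis, at the level of the frame's top; the other front foot is the empty one. Fixed.
- jack: Jack screw, 8 mm, standing 42 mm behind the stud through the front foot that has no shims, out of the shim's way. Origin: on that foot's stud axis, at the level of the frame's top. Fixed.
- blank: Bystander: plain steel strip 100 x 50 x 3 mm with two dark holes, no slot, no tab, lying on the shelf.
- washer: Bystander: large round steel washer, 62 mm outside, 30 mm bore, 4 mm thick, lying on the shelf.
- grease: Bystander: tin, 56 mm across and 55 mm high, at the back of the shelf.
- carton: Bystander: small carton 50 x 90 x 45 mm at the back of the shelf.
- wrench: Bystander: spanner, 170 mm long, lying on the bench.
- mallet: Bystander: rubber mallet, 260 mm long, lying on the bench in front of the shelf.
- tin: Bystander: flat tin of grub screws, 60 mm across and 40 mm high, on the bench.
- bolt: Bystander: bolt standing on its head on the bench, 55 mm high.
Things that resemble listed ones, but are neither listed nor needed, are in the scene too. Leave any orange look-alike of the shim alone.

How it is judged (in metres and radians):
On the way, in this order (a step that is already met when the one before it is completed fails the run):
1. the shim lies flat on the shelf with at least 25 mm of its tab out past the shelf's front edge (x of shim_tab in the frame of shelf_edge below -0.025 m and angle between shim's own z axis and vertical below 0.05 rad and z of shim in the frame of shelf_edge between -0.004 and 0.003 m), for 0.2 s.
2. the shim is picked up, at least 20 mm above the shelf (z of shim in the frame of shelf_edge above 0.02 m and contact force between shim and the fingers above 0.5 N), for 0.1 s.
At the end, for the whole second after the job is handed in: The shim lies flat (within 2 degrees) and at rest on the frame under the front foot that had no shims, square to the frame within 8 degrees, slot round the stud and fully home: the slot's bottom within 1.5 mm of the stud; let go (((horizontal distance between jack and stud_left below 0.02 m and x of stud_left in the frame of shim_slot below 0.0015 m and horizontal distance between stud_left and shim_slot below 0.005 m) or (horizontal distance between jack and stud_right below 0.02 m and x of stud_right in the frame of shim_slot below 0.0015 m and horizontal distance between stud_right and shim_slot below 0.005 m)) and z of shim_slot in the frame of stud_left between -0.003 and 0.002 m and angle between shim's own z axis and vertical below 0.04 rad and angle between the x axis of shim and the x axis of skid, either way round below 0.15 rad and linear speed of shim below 0.01 m/s); the robot touches nothing.
It fails at once if the shim is pressed on the shelf with more than 10 N (contact force between shim and shelf above 10 N).
It fails at once if the shim is pushed against the machine or its frame with more than 12 N (contact force between shim and skid above 12 N).
It fails at once if the fingers press on the shelf or the machine with more than 20 N (contact force between the fingers and shelf above 20 N or contact force between the fingers and skid above 20 N).
It fails at once if the shim falls to the bench (height (world z) of shim below 0.05 m).
It fails at once if something else on the shelf or the bench is shifted by more than 25 mm (distance of any of blank, washer, grease, carton, wrench, mallet, tin, bolt from where it was at the start of the episode above 0.025 m).
It also fails if it takes over 67 s, if anything falls off the work surface, if the arm or the gripper's body presses on something with over 40 N, if the wrist force passes 120 N, or if a joint passes its speed limit or range.

## Working session

There is one attempt and no reset: what is moved stays moved. The work goes in short steps, Python scripts to look and compute and a tool call to move; the robot and the scene stay as the last step left them, time stands still between calls to the robot, and variables do not carry over. Pictures are saved under pics/ and viewed, and the job is handed in when it is done.

Besides the shell and the picture viewer there is one more tool, called as name([rows], argument=value, ...), one row to a line, values as JSON. play_rows: Moves the arm, as the interface text tells. Its arguments: {"type":"object","properties":{"slide":{"type":"array"},"turn":{"type":"array"},"fingers":{"type":"array"}},"required":["slide","turn","fingers"]}

```bash
ls; mkdir -p pics
python3 - <<'E'
from cell import ctrl, vision
import cv2,numpy as np
print(ctrl.read_state())
for n in("scene","top"):
    im,d=vision.get_image(n); cv2.imwrite(f"pics/{n}0.png",im); np.save(f"pics/{n}0.npy",d); print(n,vision.camera_params(n))
E
```

```text
pics
{'clock': 0.0, 'qpos': array([ 1.13116713,  0.62934112,  0.03843569,  1.51839912, -0.02699361,
        0.99629563, -0.01997746]), 'qd': array([-0.00067934,  0.00040669, -0.00056446, -0.00304817,  0.00111049,
        0.00234254, -0.00036078]), 'tau': array([ 5.33477680e-05, -5.63396895e+01,  1.22578941e+00, -1.93447763e+01,
        1.07751426e-02,  1.05503478e-02, -2.50112839e-05]), 'eef_pos': array([ 237.1625199 , -604.50034285,  230.38227958]), 'tool_rot': array([-3.13966749e+00,  2.74856033e-05,  3.73859599e-01]), 'force': array([-0.19495218, -0.38177041, -0.51788464]), 'torque': array([-0.02797769, -0.00263162, -0.00585372]), 'width': 85.50227674806938}
scene {'fx': 511.5174049865086, 'fy': 511.5174049865086, 'cx': 310.76871322159457, 'cy': 200.78204779732792, 'position': array([1382.98146991, -652.02598169,  980.13961373]), 'rotation': array([0.89714878, 0.01675356, 0.84660631])}
top {'fx': 390.49872522858084, 'fy': 390.49872522858084, 'cx': 324.0592757513758, 'cy': 197.89076974565236, 'position': array([ 421.75724734,   76.47341318, 1046.8676505 ]), 'rotation': array([ 0.14437888,  0.00857974, -1.58749753])}
```

View pics/scene0.png

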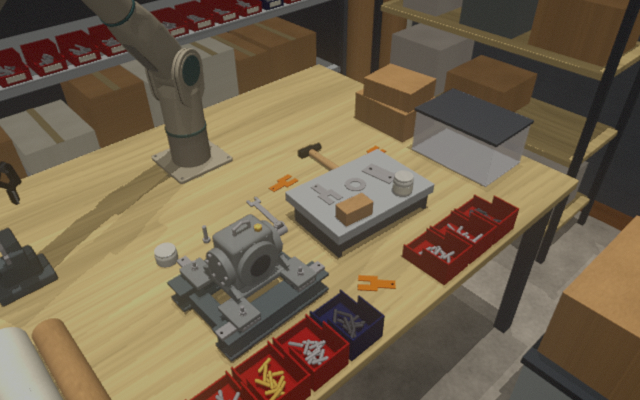

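View pics/top0.png

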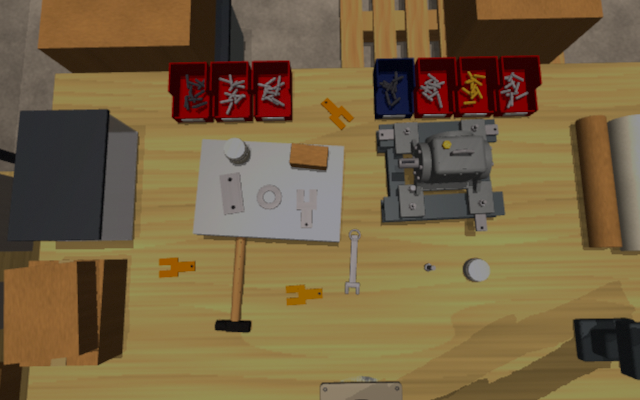

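```bash
cat > h.py <<'E'
import numpy as np,cv2
from scipy.spatial.transform import Rotation as R
def P(cp,u,v,z=None,d=None):
    Rm=R.from_euler('xyz',cp['rotation']).as_matrix()
    u=np.asarray(u,float);v=np.asarray(v,float)
    r=np.stack([(u-cp['cx'])/cp['fx'],-(v-cp['cy'])/cp['fy'],-np.ones_like(u)],-1)@Rm.T
    t=(z-cp['position'][2])/r[...,2] if d is None else np.asarray(d)
    return cp['position']+r*t[...,None]
def proj(cp,p):
    Rm=R.from_euler('xyz',cp['rotation']).as_matrix()
    q=(np.asarray(p,float)-cp['position'])@Rm
    return np.stack([cp['cx']+cp['fx']*q[...,0]/-q[...,2],cp['cy']-cp['fy']*q[...,1]/-q[...,2]],-1)
E
python3 - <<'E'
from h import *
from cell import vision
t=vision.camera_params("top");s=vision.camera_params("scene")
im=cv2.imread("pics/top0.png");d=np.load("pics/top0.npy")
si=cv2.imread("pics/scene0.png");sd=np.load("pics/scene0.npy")
cv2.imwrite("pics/c1.png",np.vstack([cv2.resize(im[135:245,190:350],None,fx=5,fy=2.5*2,interpolation=2)]))
cv2.imwrite("pics/c2.png",cv2.resize(im[110:240,370:510],None,fx=4.5,fy=4.5,interpolation=2))
cv2.imwrite("pics/c3.png",cv2.resize(si[205:365,160:340],None,fx=3.7,fy=3.7,interpolation=2))
cv2.imwrite("pics/c4.png",cv2.resize(si[140:260,260:440],None,fx=4.4,fy=4.4,interpolation=2))
for n,cp,dd,px in(("top",t,d,[(250,220),(320,225),(307,215),(307,221),(420,212),(390,215),(450,210),(480,225),(409,188),(230,190),(200,300)]),("scene",s,sd,[(370,165),(330,192),(400,200)])):
    for u,v in px: print(n,(u,v),P(cp,u,v,d=dd[v,u]).round(1))
E
```

```text
top (250, 220) [509.4 265.7  88.9]
top (320, 225) [493.8  93.4  93.3]
top (307, 215) [518.7 124.8  94.5]
top (307, 221) [503.9 124.9  95.9]
top (420, 212) [ 521.5 -152.3   92.1]
top (390, 215) [517.4 -81.9  71.5]
top (450, 210) [ 527.3 -232.4   71.8]
top (480, 225) [ 487.9 -301.4   79.8]
top (409, 188) [ 580.5 -126.9   98.8]
top (230, 190) [584.5 315.3  93.3]
top (200, 300) [310.1 411.5   1.6]
scene (370, 165) [534.5 318.2  95.5]
scene (330, 192) [548.5 139.1  93.9]
scene (400, 200) [702.  262.5  88.1]
```

View pics/c1.png

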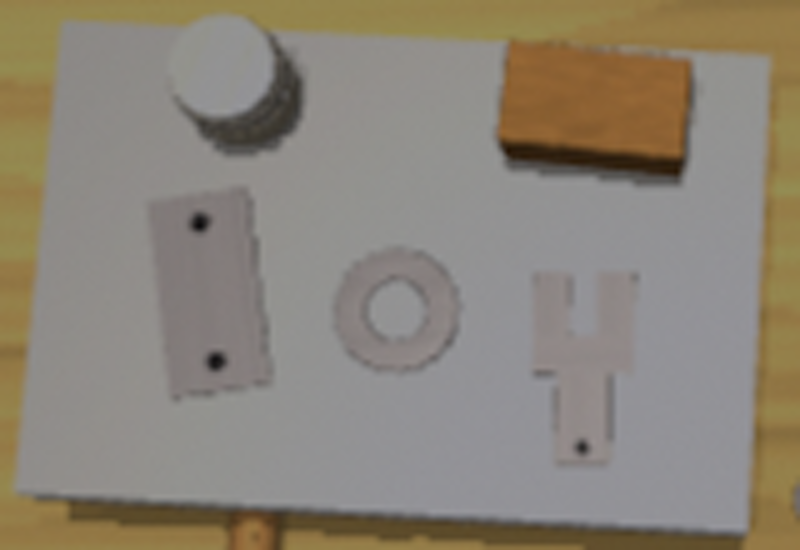

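View pics/c2.png

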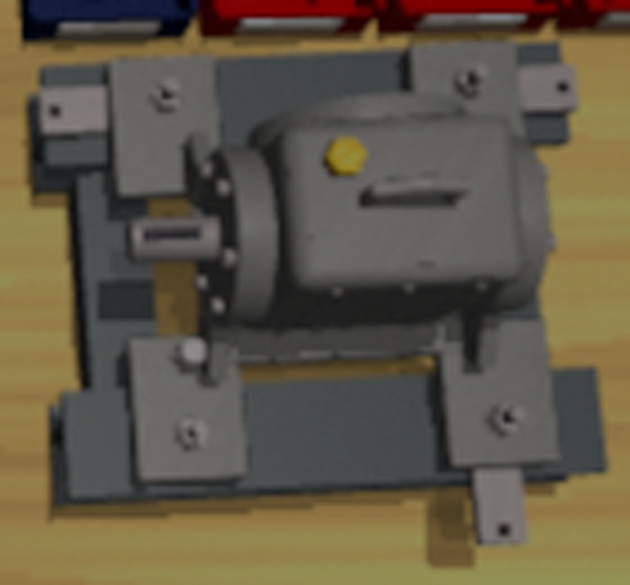

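View pics/c3.png

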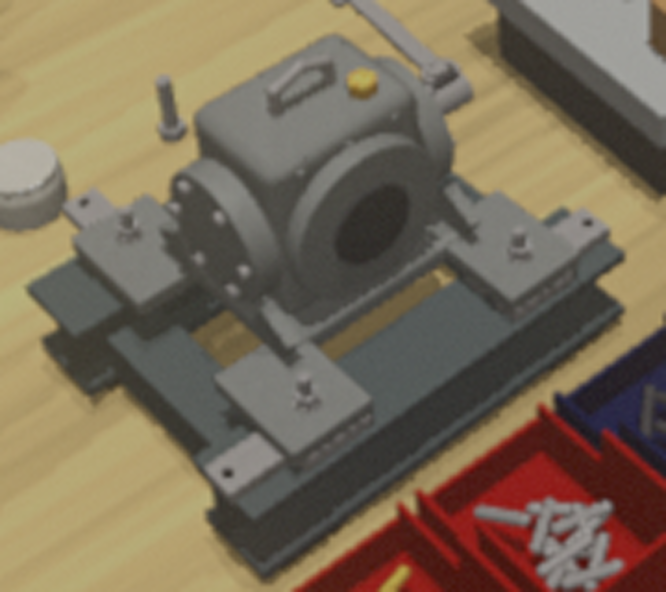

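View pics/c4.png

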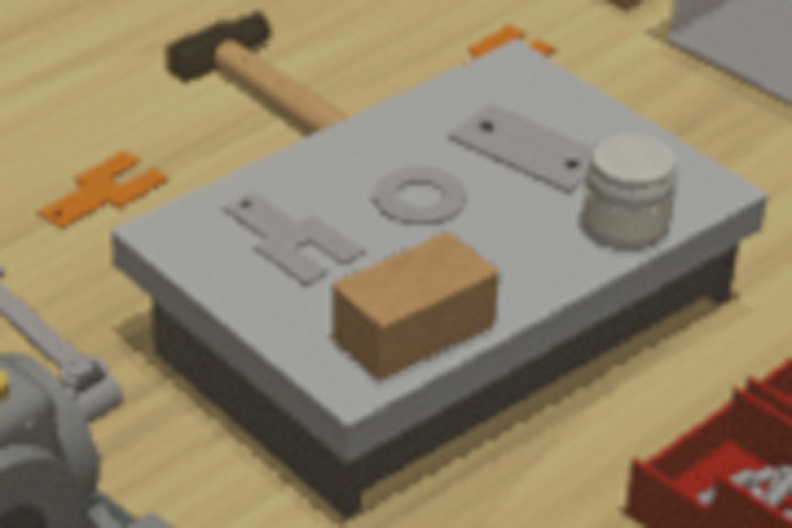

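Run:
```python
from h import *
from cell import vision
t=vision.camera_params("top");s=vision.camera_params("scene")
im=cv2.imread("pics/top0.png");d=np.load("pics/top0.npy")
si=cv2.imread("pics/scene0.png");sd=np.load("pics/scene0.npy")
def zmed(n,cp,dd,a,b,c,e):
    v,u=np.mgrid[c:e,a:b]; p=P(cp,u,v,d=dd[c:e,a:b]); print(n,np.median(p[...,2]).round(2),p[...,2].std().round(2))
zmed("shelf top",t,d,205,300,212,232)
zmed("shelf right",t,d,322,338,175,230)
zmed("shelf mid",t,d,250,290,160,180)
zmed("bench",t,d,100,150,300,380) if 0 else zmed("bench",t,d,260,280,310,370)
zmed("bench near skid",t,d,375,410,235,280)
zmed("frame",t,d,425,465,200,212)
zmed("foot L",t,d,402,408,195,212)
zmed("shelf scene",s,sd,300,320,195,215)
zmed("shelf scene2",s,sd,330,350,172,178)
# warm mask
w=cv2.GaussianBlur(im,(3,3),0).astype(int); rb=w[...,2]-w[...,0]
print(rb[220,296:318],rb[200,290:325]); print(rb[180:232,300])
big=cv2.resize(np.clip(rb*8+100,0,255).astype(np.uint8)[180:242,280:350],None,fx=9,fy=9,interpolation=2); cv2.imwrite("pics/rb.png",big)
g=cv2.resize(im[180:242,280:350],None,fx=9,fy=9,interpolation=2)
g=np.clip((g.astype(int)-60)*1.7,0,255).astype(np.uint8);cv2.imwrite("pics/g.png",g)
```

```text
shelf top 90.98 61.92
shelf right 91.11 64.32
shelf mid 90.89 58.46
bench 0.15 73.86
bench near skid 0.33 58.9
frame 70.56 44.55
foot L 93.35 1.77
shelf scene 90.06 63.3
shelf scene2 90.94 1.83
[-5 -4 -4 -4  1  7  8  9  9  9  9  8  8  8  8  5  0 -4 -5 -5 -4 -4] [-3 -3 -4 -4 -5 -3  2  6  8  8  9  9  8  4  0 -3 -4 -4 -2  3  6  7  8  8
  9  8  3 -1 -3 -4 -4 -5 -5 -4 -4]
[-1 -1 -2 -2 -2 -1 -1 -2 -1  3  7  9  8  8  8  8  9  9  9  9  9  8  8  8
  9  9  9 10  8  5  0 -1 -1  0  0  0  0  0  0  1  1  1  1  1  1  1  1 -1
 -3 -4 -4 -4]
```

View pics/rb.png

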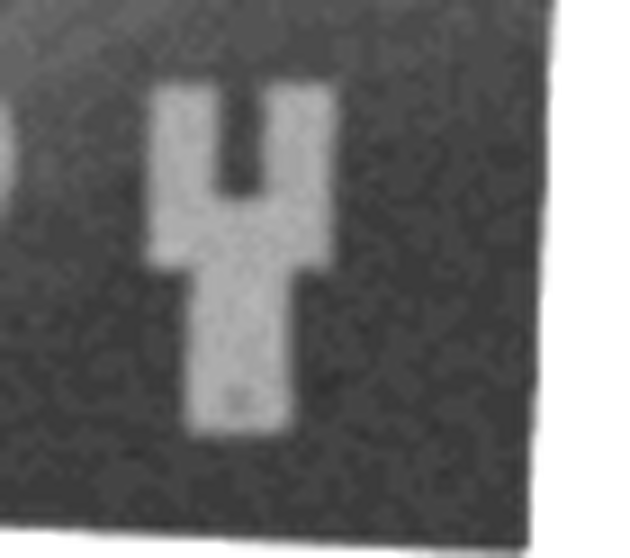

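View pics/g.png

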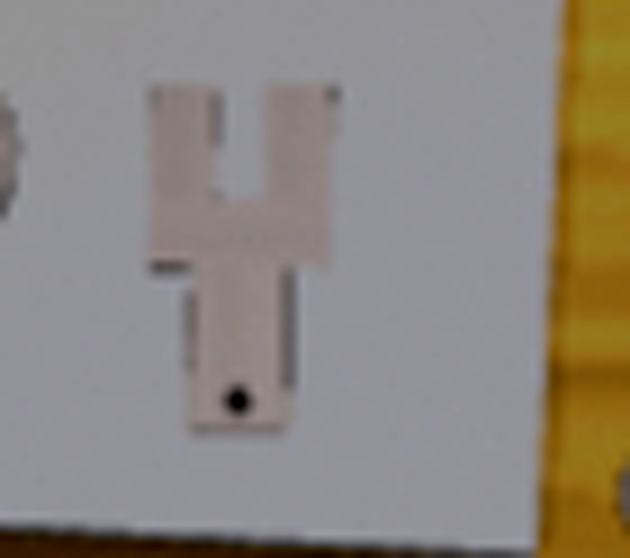

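```bash
cat >> h.py <<'E'
def shim(im,cp,z,box,thr=3,K=4):
    """box u0,u1,v0,v1; returns world pts centroid, axis by moments using warm mask"""
    u0,u1,v0,v1=box
    c=cv2.resize(cv2.GaussianBlur(im,(3,3),0)[v0:v1,u0:u1].astype(np.float32),None,fx=K,fy=K,interpolation=cv2.INTER_LINEAR)
    m=((c[...,2]-c[...,0])>thr)&((c[...,2]-c[...,0])<25)
    n,l,st,ce=cv2.connectedComponentsWithStats(m.astype(np.uint8))
    return m,l,st,ce
def px(u,v,box,K=4): return box[0]+(np.asarray(u)+.5)/K-.5, box[2]+(np.asarray(v)+.5)/K-.5
E
python3 - <<'E'
from h import *
from cell import vision
t=vision.camera_params("top");s=vision.camera_params("scene")
im=cv2.imread("pics/top0.png")
box=(290,328,180,234)
m,l,st,ce=shim(im,t,94,box)
i=1+np.argmax(st[1:,4]); v,u=np.nonzero(l==i); U,V=px(u,v,box)
p=P(t,U,V,z=94.)[:,:2]
c=p.mean(0); w,E=np.linalg.eigh(np.cov((p-c).T)); a=E[:,1]; a*=np.sign(a[0]); b=np.array([-a[1],a[0]])
q=(p-c)@np.stack([a,b],1)
print("area",len(p)*np.prod(1.0)/16*(952/390.5)**2,"centroid",c,"yaw",np.arctan2(a[1],a[0]),"ext",q.min(0),q.max(0))
# refine with strips: midline of tab (q0<-25..) and end
for lo,hi in((-45,-40),(-35,-30),(-25,-22),(-5,0),(5,10),(20,30),(30,35)):
    k=(q[:,0]>lo)&(q[:,0]<hi)
    if k.any(): print(lo,q[k,1].min().round(1),q[k,1].max().round(1))
k=abs(q[:,1])<9; print("tab end world",c+a*np.percentile(q[k,0],0.3), "far",c+a*np.percentile(q[:,0],99.7))
# shelf front edge: for columns, transition from grey to wood/dark
w2=im.astype(int)
es=[]
for uu in range(205,336,5):
    if 228<uu<250: continue
    g=cv2.GaussianBlur(im,(3,3),0)[220:250,uu].astype(float); gr=g[:,0]  # blue
    j=np.argmin(np.diff(gr)); es.append((uu,220+j+.5))
es=np.array(es); pe=P(t,es[:,0],es[:,1],z=91.)[:,:2]
f=np.polyfit(pe[:,1],pe[:,0],1); r=pe[:,0]-np.polyval(f,pe[:,1]); k=abs(r)<4; f=np.polyfit(pe[k,1],pe[k,0],1); print("edge x=%.4f y+%.1f"%tuple(f),r.round(1))
print("edge at y=124", np.polyval(f,124))
# frame front edge
es=[]
for uu in range(386,470,3):
    g=cv2.GaussianBlur(im,(3,3),0)[205:232,uu].astype(float)
    es.append((uu,[int(x) for x in g[:,2]]))
for e in es[::4]: print(e)
print("shelf side edges at row200:",[int(x) for x in im[200,192:204,0]],[int(x) for x in im[200,334:348,0]])
E
```

```text
area 3184.524990942043 centroid [539.26185925 126.65226445] yaw -0.031993693800021726 ext [-50.88695979 -25.09283717] [44.79495595 25.3830572 ]
-45 -14.3 13.3
-35 -13.5 13.5
-25 -13.3 13.1
-5 -23.9 24.7
5 -24.3 24.4
20 -24.5 25.4
30 -25.1 25.0
tab end world [488.49240335 128.27712131] far [583.36670612 125.24070583]
edge x=0.0695 y+450.0 [-0.5  0.1  0.8 -1.  -0.4  0.4  1.1 -0.7 -0.1  0.5  1.2 -0.6  0.   0.7
 -1.1 -0.5  0.2  0.8 -1.  -0.3  0.3  0.9 -0.8]
edge at y=124 458.615571346339
(386, [82, 82, 82, 82, 82, 81, 80, 80, 79, 79, 79, 79, 79, 79, 74, 61, 56, 73, 89, 103, 126, 144, 148, 148, 148, 148, 148])
(398, [63, 62, 62, 61, 61, 61, 62, 63, 64, 64, 64, 65, 68, 70, 65, 57, 62, 79, 92, 103, 125, 144, 148, 148, 147, 148, 148])
(410, [101, 94, 90, 88, 90, 99, 106, 108, 108, 108, 99, 74, 56, 59, 56, 55, 77, 94, 103, 123, 141, 147, 148, 148, 148, 148, 148])
(422, [103, 103, 104, 104, 104, 105, 105, 105, 105, 99, 81, 61, 54, 54, 54, 68, 87, 96, 103, 122, 141, 148, 148, 148, 148, 148, 148])
(434, [74, 75, 75, 75, 75, 75, 75, 75, 75, 75, 75, 75, 69, 56, 57, 81, 99, 106, 122, 138, 145, 148, 148, 148, 148, 148, 148])
(446, [72, 72, 72, 72, 72, 73, 73, 72, 72, 72, 72, 69, 60, 56, 72, 93, 109, 127, 139, 143, 146, 147, 148, 147, 147, 148, 148])
(458, [70, 70, 70, 70, 71, 70, 71, 71, 71, 71, 70, 64, 54, 58, 83, 103, 113, 128, 140, 144, 146, 148, 148, 148, 148, 147, 148])
shelf side edges at row200: [73, 72, 72, 89, 120, 136, 136, 138, 138, 138, 138, 138] [151, 151, 151, 150, 152, 151, 151, 121, 65, 68, 73, 72, 72, 73]
```

Run:
```python
from h import *
im=cv2.imread("pics/top0.png");si=cv2.imread("pics/scene0.png")
def cr(i,a,b,c,e,k):
    g=cv2.resize(i[c:e,a:b],None,fx=k,fy=k,interpolation=cv2.INTER_NEAREST);return np.clip((g.astype(int)-30)*1.6,0,255).astype(np.uint8)
A=cr(im,384,428,176,226,8);B=cr(im,460,504,176,226,8);
cv2.imwrite("pics/d1.png",np.hstack([A,B]))
A=cr(si,276,326,248,298,8);B=cr(si,172,222,248,298,8);cv2.imwrite("pics/d2.png",np.hstack([A,B]))
```

```text
(no output)
```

View pics/d1.png

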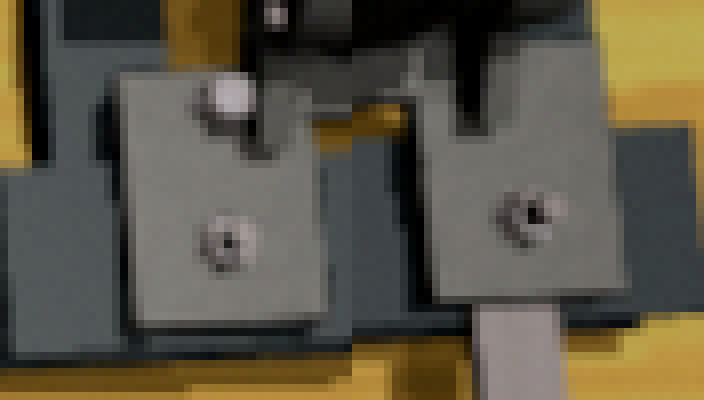

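View pics/d2.png

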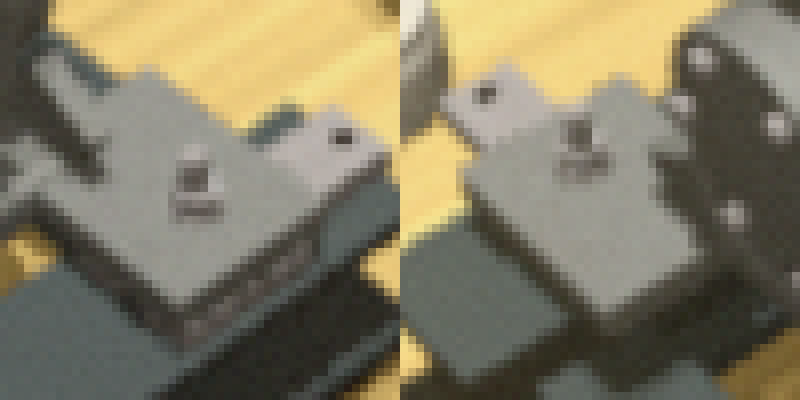

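play_rows([
  [0, 0, -10],
  [0, 0, -30],
  [0, 0, -30],
  [0, 0, -30],
  [0, 0, -30],
], turn=[0.1, 0.25, 0.406, 0.406, 0.406], fingers=[0.5, 0, 0, 0, 0])

```text
clock: 0.72
eef_pos: [237.2, -604.2, 259.9]
tool_rot: [-3.139, 0.001, -0.029]
force: [-0.9, 1.1, -0.4]
width: 0.2
```

Run:
```python
from h import *
from cell import vision
t=vision.camera_params("top")
zf=70.6
e=P(t,[386,434,446,458],[219.4,217.4,216.6,216.2],z=zf); f=np.polyfit(e[:,1],e[:,0],1); print("frame edge",e.round(1).tolist(),"yaw",-f[0])
# full ends: right part of frame, col 504.. row
print("foot L corners",P(t,[401.1,424.6],[216.6,214.8],z=zf+23).round(1).tolist())
print("foot back-left, right", P(t,[399.2],[185.3],z=zf+23).round(1))
S=P(t,[412.6,482.5],[206.2,202.5],z=zf+45);print("studs top",S.round(1), "yaw",-(S[0,0]-S[1,0])/(S[0,1]-S[1,1]), np.hypot(*(S[0]-S[1])[:2]))
print("edge at stud y", np.polyval(f,S[:,1]))
print("jack", P(t,[413.5],[188.2],z=zf+45).round(1))
print("pack tab end corners",P(t,[475.3,486.5],[231.5,230.7],z=zf+9).round(1).tolist())
im=cv2.imread("pics/top0.png")
g=cv2.resize(im[196:240,460:512],None,fx=12,fy=12,interpolation=0);g=np.clip((g.astype(int)-30)*1.6,0,255).astype(np.uint8);cv2.imwrite("pics/d3.png",g)
```

```text
frame edge [[506.6, -71.6, 70.6], [509.6, -191.8, 70.6], [511.0, -221.8, 70.6], [511.5, -251.8, 70.6]] yaw 0.027613917262894926
foot L corners [[510.9, -105.3, 93.6], [514.3, -162.9, 93.6]]
foot back-left, right [[ 588.6 -104.1   93.6]]
studs top [[ 533.3 -129.7  115.6]
 [ 539.3 -297.4  115.6]] yaw 0.03553875010479117 167.77848595096438
edge at stud y [508.18952148 512.81961972]
jack [[ 577.  -134.1  115.6]]
pack tab end corners [[472.2, -288.8, 79.6], [473.6, -316.4, 79.6]]
```

View pics/d3.png

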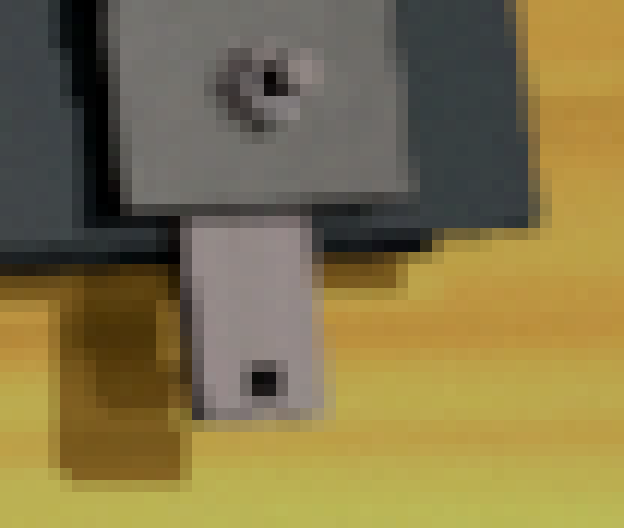

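play_rows([
  [10, -57, 0],
  [20, -114, 0],
  [30, -171, 0],
  [40, -228, 0],
  [50, -285, 0],
], turn=[0, 0, 0, 0, 0], fingers=[0, 0, 0, 0, 0])

```text
clock: 1.35
eef_pos: [295.8, -318.9, 260.5]
tool_rot: [-3.139, 0.001, -0.027]
force: [0.2, 0.5, 0.5]
width: 0.1
```

play_rows([
  [25, -50, 0],
  [50, -100, 0],
  [80, -150, 0],
  [110, -200, 0],
  [140, -250, 0],
], turn=[0, 0, 0, 0, 0], fingers=[0, 0, 0, 0, 0])

```text
clock: 1.98
eef_pos: [443.3, -71.3, 261.2]
tool_rot: [-3.139, 0.0, -0.025]
force: [0.6, -1.0, -0.1]
width: 0.2
```

play_rows([
  [24, -50, 10],
  [48, -100, 40],
  [72, -150, 70],
  [95, -200, 100],
  [95, -200, 130],
], turn=[0.007, 0.007, 0.007, 0.007, 0.007], fingers=[0, 0, 0, 0, 0])

```text
clock: 2.6
eef_pos: [544.8, 132.6, 130.3]
tool_rot: [-3.135, -0.002, -0.023]
force: [-0.2, -0.3, -0.3]
width: -0.1
```

Run:
```python
from h import *
from cell import vision,ctrl
im,d=vision.get_image("scene"); print(ctrl.read_state())
cv2.imwrite("pics/e1.png",np.vstack([cv2.resize(im[110:250,260:440],None,fx=4.4,fy=4.2,interpolation=2)]))
```

```text
{'clock': 2.65, 'qpos': array([-0.26712283,  0.63753107, -0.02276612,  1.87444341,  0.01604829,
        0.63557744, -1.89509108]), 'qd': array([ 0.0400262 , -0.04773898,  0.03563186,  0.04066983,  0.00322154,
        0.12238855,  0.00549275]), 'tau': array([-1.30928267e+00, -6.06579208e+01, -2.79275263e-01, -1.79347712e+01,
       -1.16894119e-01, -4.88755926e-01, -5.90622285e-02]), 'eef_pos': array([541.11715348, 129.033961  , 126.56161374]), 'tool_rot': array([-3.13953143,  0.00672831, -0.02588823]), 'force': array([-0.94666379, -1.19627429, -2.60229946]), 'torque': array([-0.02600851,  0.07728886,  0.02222884]), 'width': 0.2840815839090103}
```

View pics/e1.png

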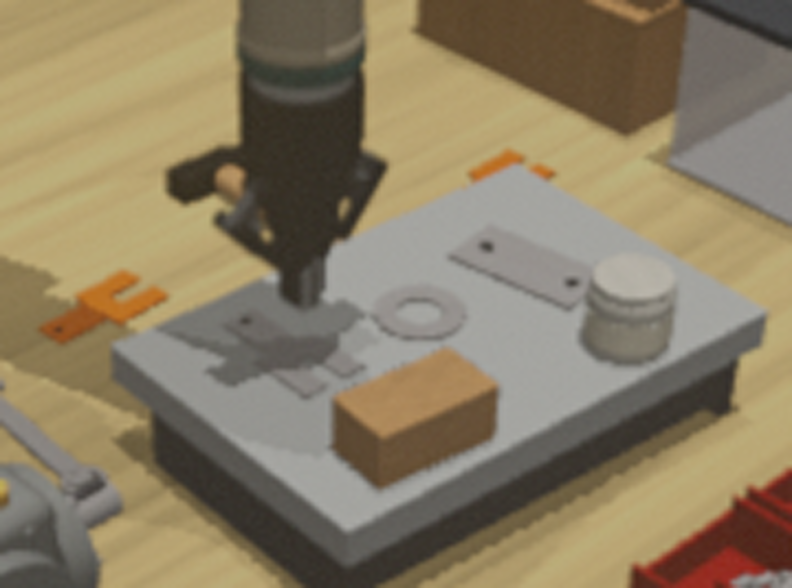

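play_rows([
  [2, 2, 8],
  [2, 2.5, 16],
  [2, 2.5, 23],
  [2, 2.5, 25],
  [2, 2.5, 25],
], turn=[0.006, 0.006, 0.006, 0.006, 0.006], fingers=[0, 0, 0, 0, 0])

```text
clock: 3.28
eef_pos: [543.1, 126.5, 101.9]
tool_rot: [-3.139, 0.006, -0.032]
force: [0.2, 0.6, -0.4]
width: 0.0
```

play_rows([
  [0, 0, 0],
  [0, 0, 0],
], turn=[0, 0], fingers=[0, 0])

```text
clock: 3.52
eef_pos: [543.3, 126.5, 102.2]
tool_rot: [-3.139, 0.006, -0.032]
force: [-0.3, -0.3, 0.5]
width: -0.0
```

play_rows([
  [0, 0, 1],
  [0, 0, 2],
  [0, 0, 3],
  [0, 0, 4],
  [0, 0, 5],
], turn=[0, 0, 0, 0, 0], fingers=[0, 0, 0, 0, 0])

```text
clock: 4.15
eef_pos: [543.3, 126.5, 97.1]
tool_rot: [-3.139, 0.006, -0.032]
force: [-0.8, 0.3, 0.4]
width: -0.1
```

play_rows([
  [0, 0, 0.5],
  [0, 0, 1],
  [0, 0, 1.4],
], turn=[0, 0, 0], fingers=[0, 0, 0])

```text
clock: 4.53
eef_pos: [543.3, 126.5, 95.7]
tool_rot: [-3.139, 0.006, -0.032]
force: [0.0, 0.4, -0.5]
width: 0.1
```

play_rows([
  [0, 0, 0.3],
  [0, 0, 0.6],
  [0, 0, 0.9],
], turn=[0, 0, 0], fingers=[0, 0, 0])

```text
clock: 4.9
eef_pos: [543.3, 126.5, 94.8]
tool_rot: [-3.139, 0.006, -0.032]
force: [-0.7, -0.7, 1.0]
width: -0.1
```

play_rows([
  [0, 0, 0.3],
  [0, 0, 0.5],
], turn=[0, 0], fingers=[0, 0])

```text
clock: 5.15
eef_pos: [543.3, 126.5, 94.3]
tool_rot: [-3.139, 0.006, -0.032]
force: [-0.1, 0.5, -0.7]
width: 0.5
```

play_rows([
  [0, 0, 0.2],
  [0, 0, 0.4],
], turn=[0, 0], fingers=[0, 0])

```text
clock: 5.4
eef_pos: [543.2, 126.5, 93.8]
tool_rot: [-3.139, 0.006, -0.032]
force: [0.3, -0.8, 0.0]
width: -0.4
```

play_rows([
  [0, 0, 0.2],
  [0, 0, 0.3],
], turn=[0, 0], fingers=[0, 0])

```text
clock: 5.65
eef_pos: [543.2, 126.5, 93.6]
tool_rot: [-3.139, 0.006, -0.032]
force: [-0.8, -0.7, 2.4]
width: -0.1
```

play_rows([
  [0, 0, 0.1],
  [0, 0, 0.2],
], turn=[0, 0], fingers=[0, 0])

```text
clock: 5.9
eef_pos: [543.3, 126.5, 93.6]
tool_rot: [-3.139, 0.005, -0.032]
force: [-0.4, -0.3, 2.9]
width: -0.2
```

play_rows([
  [0, 0, 0.1],
  [0, 0, 0.2],
], turn=[0, 0], fingers=[0, 0])

```text
clock: 6.15
eef_pos: [543.3, 126.6, 93.5]
tool_rot: [-3.139, 0.005, -0.032]
force: [-1.3, -2.2, 4.0]
width: 0.4
```

play_rows([
  [0, 0, 0.25],
  [-1, 0, 0.3],
  [-3, 0, 0.3],
  [-6, 0, 0.3],
], turn=[0, 0, 0, 0], fingers=[0, 0, 0, 0])

```text
clock: 6.65
eef_pos: [538.0, 126.9, 93.5]
tool_rot: [-3.139, 0.004, -0.032]
force: [2.9, 1.0, 4.6]
width: -0.3
```

play_rows([
  [-3, 0, 0.3],
  [-6, 0, 0.3],
  [-9, 0, 0.3],
  [-12, 0, 0.3],
  [-15, 0, 0.3],
], turn=[0, 0, 0, 0, 0], fingers=[0, 0, 0, 0, 0])

```text
clock: 7.28
eef_pos: [523.1, 127.5, 93.3]
tool_rot: [-3.138, 0.003, -0.032]
force: [2.3, 1.2, 5.1]
width: 0.2
```

Run:
```python
from h import *
from cell import vision,ctrl
im,d=vision.get_image("scene"); print(ctrl.read_state()['force'])
tm,d=vision.get_image("top")
cv2.imwrite("pics/e2.png",np.vstack([cv2.resize(im[110:250,260:440],None,fx=3.2,fy=3,interpolation=2),cv2.resize(tm[180:245,260:350],(576,176*2//2),interpolation=2)]))
```

```text
[2.33627732 0.49190709 5.67628808]
```

View pics/e2.png

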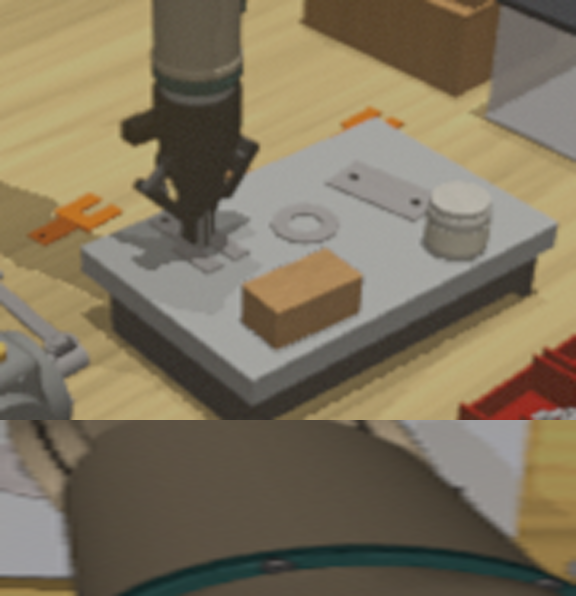

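play_rows([
  [-4, 0, 0.25],
  [-8, 0, 0.25],
  [-12, 0, 0.25],
  [-16, 0, 0.25],
  [-20, 0, 0.25],
], turn=[0, 0, 0, 0, 0], fingers=[0, 0, 0, 0, 0])

```text
clock: 8.0
eef_pos: [502.7, 128.2, 93.3]
tool_rot: [-3.138, 0.003, -0.032]
force: [1.8, 0.1, 5.3]
width: -0.3
```

Run:
```python
from h import *
from cell import vision,ctrl
im,d=vision.get_image("scene"); print(ctrl.read_state()['force'])
cv2.imwrite("pics/e3.png",cv2.resize(im[140:230,260:360],None,fx=6,fy=6,interpolation=2))
s=vision.camera_params("scene")
```

```text
[1.46810941 0.36251413 6.18691426]
```

View pics/e3.png

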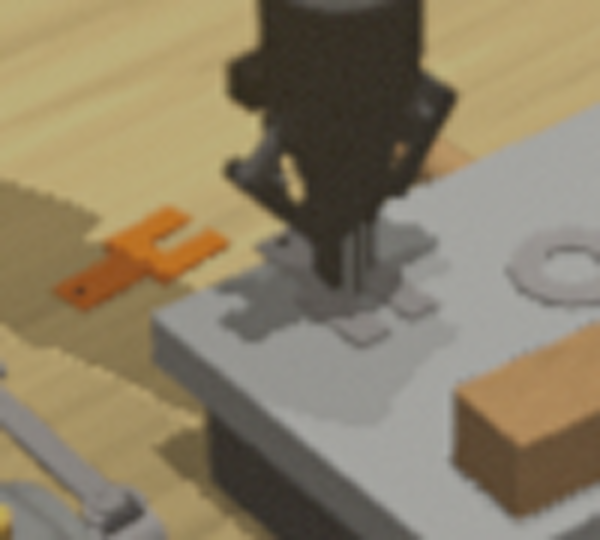

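play_rows([
  [-4, 0, 0.2],
  [-8, 0, 0.2],
  [-12, 0, 0.2],
  [-16, 0, 0.2],
  [-20, 0, 0.2],
], turn=[0, 0, 0, 0, 0], fingers=[0, 0, 0, 0, 0])

```text
clock: 8.68
eef_pos: [482.1, 128.9, 93.3]
tool_rot: [-3.138, 0.003, -0.032]
force: [2.4, 0.1, 6.1]
width: -0.4
```

Run:
```python
from h import *
from cell import vision,ctrl
im,d=vision.get_image("scene"); print(ctrl.read_state()['force'])
cv2.imwrite("pics/e4.png",cv2.resize(im[140:230,260:360],None,fx=8,fy=6,interpolation=2))
s=vision.camera_params("scene")
print(P(s,260+283/6-.5,140+240/6-.5,z=94.))
```

```text
[1.76437825 0.10204353 5.59945133]
[458.43311676 129.87067957  94.        ]
```

View pics/e4.png

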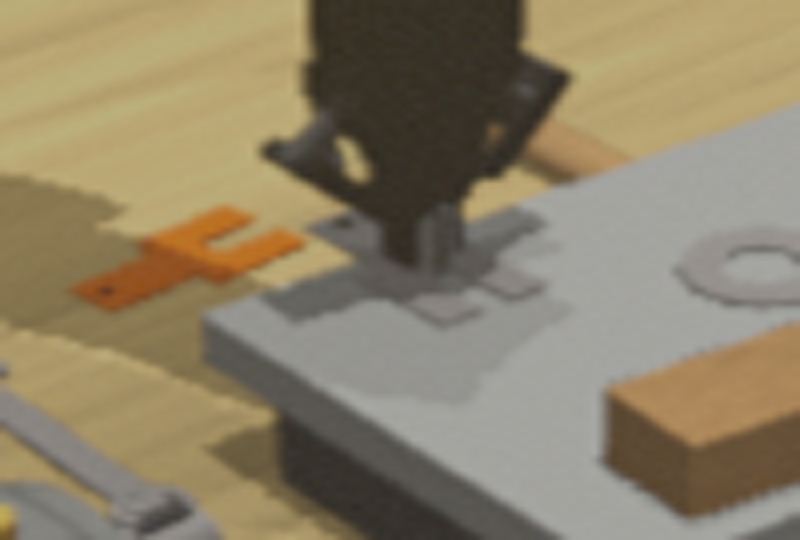

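play_rows([
  [-3, 0, 0.2],
  [-6, 0, 0.2],
  [-8, 0, 0.2],
  [-8, 0, 0.1],
  [-8, 0, 0],
], turn=[0, 0, 0, 0, 0], fingers=[0, 0, 0, 0, 0])

```text
clock: 9.35
eef_pos: [473.2, 129.3, 93.3]
tool_rot: [-3.138, 0.004, -0.032]
force: [2.4, -0.2, 4.4]
width: 0.0
```

play_rows([
  [0, 0, -0.5],
  [0, 0, -2],
  [0, 0, -10],
  [0, 0, -40],
  [0, 0, -90],
], turn=[0, 0, 0, 0, 0], fingers=[0, 0, 0, 0, 0])

```text
clock: 9.98
eef_pos: [471.7, 128.5, 183.2]
tool_rot: [-3.14, 0.009, -0.031]
force: [1.1, 0.0, 0.1]
width: -0.0
```

play_rows([
  [-20, -50, -20],
  [-40, -105, -20],
  [-70, -160, -20],
  [-100, -215, -20],
  [-100, -215, -20],
], turn=[0, 0, 0, 0, 0], fingers=[0.6, 0.6, 0.6, 0.6, 0.6])

```text
clock: 10.6
eef_pos: [374.4, 351.8, 204.6]
tool_rot: [-3.138, 0.012, -0.021]
force: [0.8, -0.6, 0.1]
width: 51.3
```

Run:
```python
from h import *
from cell import vision,ctrl
im,d=vision.get_image("scene"); print(ctrl.read_state())
tm,td=vision.get_image("top");cv2.imwrite("pics/top2.png",tm);cv2.imwrite("pics/scene2.png",im)
cv2.imwrite("pics/e5.png",np.vstack([cv2.resize(im[140:230,260:360],(600,300),interpolation=2),cv2.resize(tm[180:250,280:350],(280*2,280),interpolation=2)[:, :].repeat(1,0) if 0 else cv2.resize(tm[180:250,250:400],(600,280),interpolation=2)]))
```

```text
{'clock': 10.65, 'qpos': array([-0.77835972,  0.47209112, -0.02485262,  1.91984203,  0.00348484,
        0.75601673, -2.39929667]), 'qd': array([ 0.0602149 , -0.00690436,  0.05403285,  0.02026166,  0.01581748,
        0.00011097,  0.00770054]), 'tau': array([ -2.32375078, -44.19867396,  -1.15095902, -16.23338521,
        -0.27016212,  -0.07970834,  -0.08069275]), 'eef_pos': array([376.31565917, 348.51101218, 204.44211402]), 'tool_rot': array([-3.14013226,  0.01077297, -0.02541947]), 'force': array([ 0.59765953, -0.29866431,  0.06592858]), 'torque': array([-0.07127558, -0.03465143, -0.02580397]), 'width': 50.8491604393398}
```

View pics/e5.png

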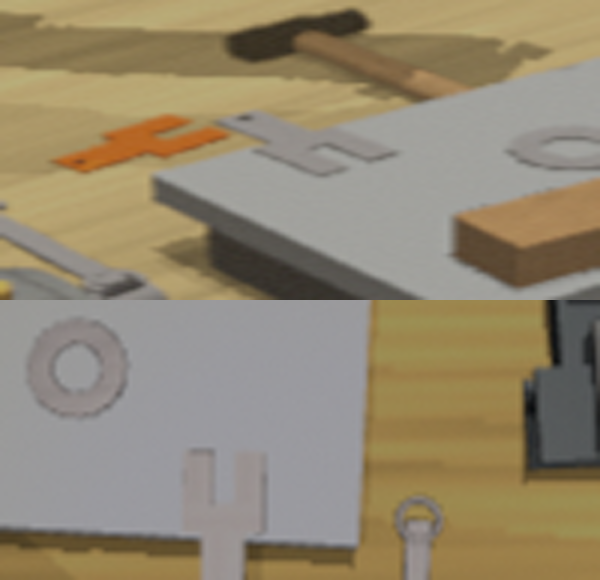

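Run:
```python
from h import *
from cell import vision
t=vision.camera_params("top")
im=cv2.imread("pics/top2.png")
box=(285,328,205,262)
m,l,st,ce=shim(im,t,94,box)
i=1+np.argmax(st[1:,4]); v,u=np.nonzero(l==i); U,V=px(u,v,box)
p=P(t,U,V,z=94.)[:,:2]
mm=cv2.resize((l==i).astype(np.uint8)*255,None,fx=2,fy=2); c4=cv2.resize(im[205:262,285:328],None,fx=8,fy=8,interpolation=2)
cv2.imwrite("pics/m.png",np.hstack([cv2.merge([mm]*3),c4]))
a=np.array([np.cos(-.032),np.sin(-.032)]);b=np.array([-a[1],a[0]])
q=p@np.stack([a,b],1)
print("x",np.percentile(q[:,0],[0,.5,99.5,100]))
for lo in range(int(q[:,0].min()),int(q[:,0].max()),6):
    k=(q[:,0]>lo)&(q[:,0]<lo+6); print(lo,q[k,1].min().round(1),q[k,1].max().round(1))
```

```text
x [414.13093867 414.90549471 507.74695108 508.48708686]
414 132.4 155.4
420 131.9 155.5
426 131.9 155.5
432 132.0 155.2
438 131.6 155.9
444 130.6 156.7
450 90.5 194.5
456 120.5 194.6
462 119.9 168.7
468 120.0 168.8
474 120.1 169.0
480 120.2 169.2
486 120.3 169.2
492 120.4 168.9
498 120.6 169.0
504 120.7 169.1
```

View pics/m.png

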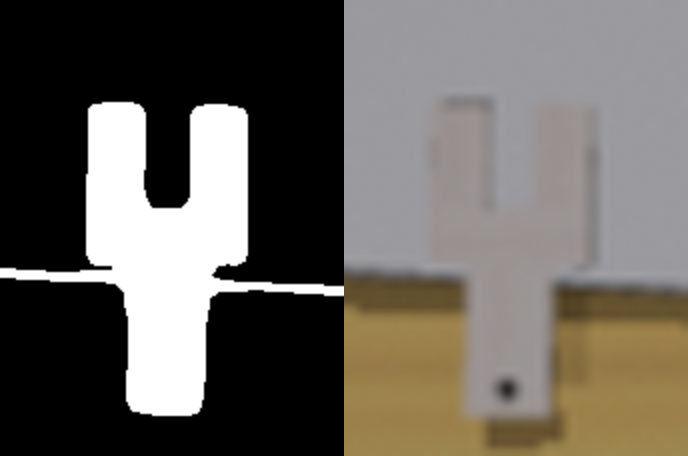

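play_rows([
  [16, 54, 10],
  [32, 108, 30],
  [48, 162, 50],
  [64, 217, 70],
  [64, 217, 80],
], turn=[-0.01, -0.01, -0.01, -0.01, -0.01], fingers=[0.6, 0.6, 0.6, 0.6, 0.6])

```text
clock: 11.32
eef_pos: [434.9, 119.8, 122.9]
tool_rot: [3.138, 0.012, -0.032]
force: [-0.4, -0.2, -0.4]
width: 51.0
```

play_rows([
  [0, 0, 0],
  [0, 0, 0],
], turn=[0, 0], fingers=[0.6, 0.6])

```text
clock: 11.58
eef_pos: [434.9, 119.8, 123.3]
tool_rot: [3.138, 0.012, -0.033]
force: [0.3, -0.1, -0.2]
width: 51.2
```

play_rows([
  [0, -5, 4],
  [0, -10.3, 10],
  [0, -10.3, 10],
  [0, -10.3, 10],
], turn=[-0.017, -0.017, -0.017, -0.017], fingers=[0.6, 0.6, 0.6, 0.6])

```text
clock: 12.08
eef_pos: [434.9, 130.4, 113.1]
tool_rot: [3.138, 0.012, -0.015]
force: [-0.3, -0.2, -0.2]
width: 51.1
```

Run:
```python
from h import *
from cell import vision,ctrl
im,d=vision.get_image("scene"); print(ctrl.read_state()['eef_pos'])
cv2.imwrite("pics/e6.png",cv2.resize(im[130:230,250:370],(780,600),interpolation=2))
```

```text
[435.07193147 130.13732256 113.22400932]
```

View pics/e6.png

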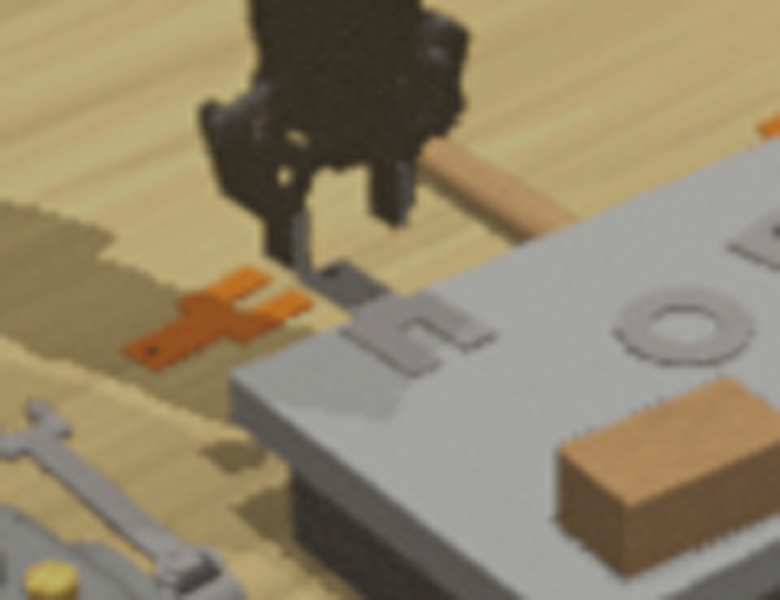

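play_rows([
  [0, 0, 8],
  [0, 0, 16],
  [0, 0, 26],
  [0, 0, 34],
  [0, 0, 38],
], turn=[0, 0, 0, 0, 0], fingers=[0.6, 0.6, 0.6, 0.6, 0.6])

```text
clock: 12.75
eef_pos: [434.3, 129.9, 74.5]
tool_rot: [3.137, 0.013, -0.015]
force: [-0.3, 0.7, 0.1]
width: 51.2
```

play_rows([
  [0, 0, 0],
  [0, 0, 0],
], turn=[0, 0], fingers=[0.45, 0.38])

```text
clock: 13.0
eef_pos: [434.4, 129.9, 74.5]
tool_rot: [3.137, 0.013, -0.015]
force: [-0.2, -0.4, 0.2]
width: 32.4
```

Run:
```python
from h import *
from cell import vision,ctrl
im,d=vision.get_image("scene"); s=ctrl.read_state();print(s['eef_pos'],s['width'],s['force'])
cv2.imwrite("pics/e7.png",cv2.resize(im[130:230,250:370],(780,600),interpolation=2))
```

```text
[434.45056278 129.93800952  74.65102819] 32.44134225261904 [-0.33090111  0.76229918  0.07386766]
```

View pics/e7.png

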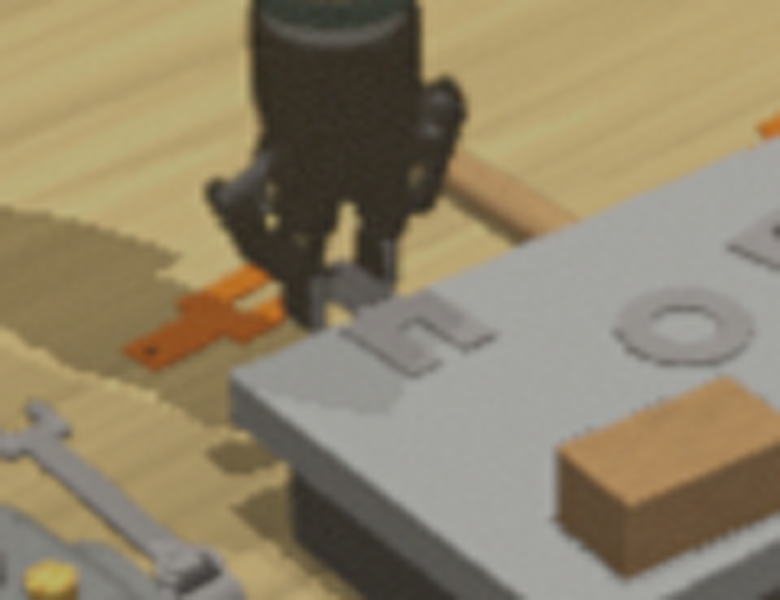

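play_rows([
  [0, 0, 0],
  [0, 0, 0],
  [0, 0, 0],
], turn=[0, 0, 0], fingers=[0.32, 0.3, 0.28])

```text
clock: 13.42
eef_pos: [434.6, 130.1, 74.8]
tool_rot: [3.138, 0.012, -0.015]
force: [-0.2, 0.2, 1.1]
width: 24.8
```

play_rows([
  [0, 0, 0],
  [0, 0, 0],
], turn=[0, 0], fingers=[0.25, 0.22])

```text
clock: 13.68
eef_pos: [434.6, 130.0, 74.9]
tool_rot: [3.138, 0.012, -0.015]
force: [-0.0, -0.4, 1.9]
width: 24.0
```

play_rows([
  [0, 0, -1],
  [0, 0, -4],
  [0, 0, -10],
  [0, 0, -20],
  [0, 0, -35],
], turn=[0, 0, 0, 0, 0], fingers=[0.18, 0.18, 0.18, 0.18, 0.18])

```text
clock: 14.3
eef_pos: [434.9, 130.1, 110.5]
tool_rot: [3.138, 0.012, -0.015]
force: [0.1, -0.5, -0.9]
width: 23.9
```

play_rows([
  [0, 0, -10],
  [0, 0, -15],
  [0, 0, -15],
], turn=[0, 0, 0], fingers=[0.18, 0.18, 0.18])

```text
clock: 14.68
eef_pos: [435.2, 130.2, 125.9]
tool_rot: [3.138, 0.012, -0.015]
force: [0.2, -0.7, -1.6]
width: 23.9
```

Run:
```python
from h import *
from cell import vision,ctrl
im,d=vision.get_image("scene"); s=ctrl.read_state();print(s['eef_pos'],s['width'],s['force'],s['tool_rot'])
cv2.imwrite("pics/scene3.png",im)
cv2.imwrite("pics/e8.png",cv2.resize(im[120:220,250:370],(780,600),interpolation=2))
```

```text
[434.99945838 130.13512396 125.56470499] 23.681712530948236 [-0.33915969  0.88183911 -0.82615669] [ 3.13763937  0.01229905 -0.01531812]
```

View pics/e8.png

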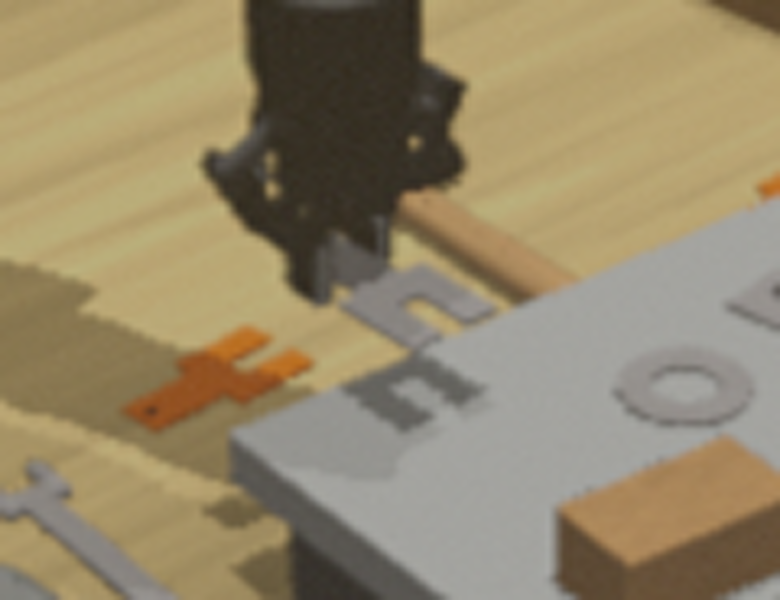

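```bash
cat > tilt.py <<'E'
from h import *
from cell import vision,ctrl
def pts(cam,zlo,zhi,xr,yr,n=1):
    cp=vision.camera_params(cam); A=[]
    for _ in range(n):
        im,d=vision.get_image(cam); A.append(d)
    A=np.array(A); d=np.median(A,0); v,u=np.mgrid[0:400,0:640]; p=P(cp,u,v,d=d)
    g=im.astype(int); warm=(g[...,2]-g[...,0])
    k=(d>0)&(p[...,2]>zlo)&(p[...,2]<zhi)&(p[...,0]>xr[0])&(p[...,0]<xr[1])&(p[...,1]>yr[0])&(p[...,1]<yr[1])
    return im,p[k],np.stack([u[k],v[k]],-1),g[k]
E
python3 - <<'E'
from tilt import *
s=ctrl.read_state();print(s['eef_pos'])
im,p,uv,g=pts("scene",130,160,(460,540),(90,170),2)
A=np.c_[p[:,:2]-[490,130],np.ones(len(p))]
c,r,_,_=np.linalg.lstsq(A,p[:,2],rcond=None); res=p[:,2]-A@c; k=abs(res)<4; c=np.linalg.lstsq(A[k],p[k,2],rcond=None)[0]
print(len(p),k.sum(),c,p.min(0),p.max(0))
E
```

```text
[434.99945838 130.13512396 125.56470499]
181 181 [3.49626915e-03 5.98345645e-03 1.43502727e+02] [460.16576804 102.73603801 139.73367618] [517.04578104 155.06906223 147.1861078 ]
```

Run:
```python
from h import *
from cell import vision
t=vision.camera_params("top")
print("bolt",P(t,[429],[267],z=55.),"tin",P(t,[477],[270],z=40.),"wrench",P(t,[354,354],[236,288],z=5.))
```

```text
bolt [[ 387.05234359 -176.49163224   55.        ]] tin [[ 377.06756872 -301.01527465   40.        ]] wrench [[469.64471774   5.05546598   5.        ]
 [334.61634176   8.80015872   5.        ]]
```

play_rows([
  [-8, 50, 0],
  [-16, 100, 0],
  [-24, 150, 0],
  [-28, 200, 0],
  [-28, 230, 0],
], turn=[-0.02, -0.046, -0.046, -0.046, -0.046], fingers=[0.18, 0.18, 0.18, 0.18, 0.18])

```text
clock: 15.45
eef_pos: [402.2, -102.0, 126.2]
tool_rot: [3.138, 0.015, 0.028]
force: [1.2, 0.0, -0.7]
width: 23.9
```

play_rows([
  [6, 20, 0],
  [12, 36, 5],
  [12, 36, 15],
  [12, 36, 30],
  [12, 36, 30],
], turn=[-0.003, -0.003, -0.003, -0.003, -0.003], fingers=[0.18, 0.18, 0.18, 0.18, 0.18])

```text
clock: 16.08
eef_pos: [413.5, -136.2, 94.9]
tool_rot: [3.139, 0.018, 0.033]
force: [0.3, -0.8, -1.3]
width: 23.9
```

Run:
```python
from h import *
from cell import vision,ctrl
im,d=vision.get_image("scene"); tm,td=vision.get_image("top"); s=ctrl.read_state();print(s['eef_pos'],s['width'],s['force'],s['tool_rot'])
cv2.imwrite("pics/top4.png",tm)
def en(g): return np.clip((g.astype(int)-20)*1.5,0,255).astype(np.uint8)
cv2.imwrite("pics/e9.png",np.vstack([cv2.resize(en(im[180:290,140:340]),(600,300),interpolation=2),cv2.resize(en(tm[170:270,360:520]),(600,300),interpolation=2)]))
```

```text
[ 414.45153042 -136.74276048   95.87757702] 23.642024605841268 [ 0.70922724  0.53095776 -0.95452989] [3.13827605 0.01579212 0.03235607]
```

View pics/e9.png

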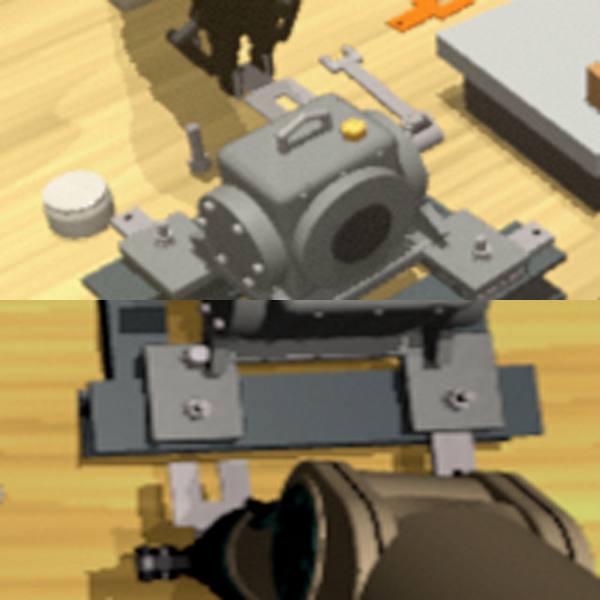

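Run:
```python
from h import *
from cell import vision
t=vision.camera_params("top"); im=cv2.imread("pics/top4.png")
def en(g): return np.clip((g.astype(int)-20)*1.5,0,255).astype(np.uint8)
cv2.imwrite("pics/f1.png",cv2.resize(en(im[190:245,388:438]),None,fx=12,fy=10,interpolation=0))
```

```text
(no output)
```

View pics/f1.png

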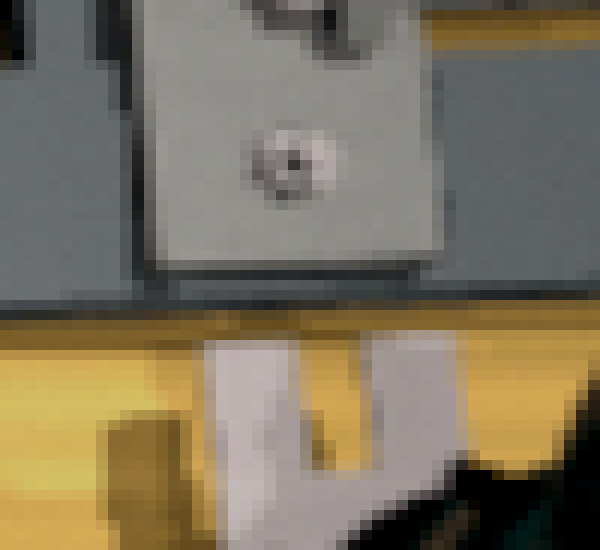

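Run:
```python
from h import *
from cell import vision
t=vision.camera_params("top")
f=lambda x,y:(388+x/12-.5,190+y/10-.5)
def W(pts,z): 
    q=np.array([f(*p) for p in pts]); return P(t,q[:,0],q[:,1],z=z)[:,:2]
sl=W([(331,345),(343,465)],114.9); d=sl[0]-sl[1]; print("slot pts",sl.round(1),"yaw",np.arctan2(d[1],d[0]))
ol=W([(205,345),(222,545)],114.9); d=ol[0]-ol[1]; print("left edge",ol.round(1),"yaw",np.arctan2(d[1],d[0]))
print("mid of body top corners",W([(205,340),(462,338)],114.9).round(1).tolist())
ft=W([(158,265),(440,250)],93.6); d=ft[0]-ft[1];print("foot front",ft.round(1).tolist(),"yaw",np.arctan2(-d[0],d[1]),"mid",ft.mean(0))
fl=W([(132,10),(152,262)],93.6); d=fl[0]-fl[1];print("foot left yaw",np.arctan2(d[1],d[0]))
print("nut@dot z115.6",W([(293,160)],115.6),"blob ctr z108",W([(296,160)],108))
fe=W([(0,322),(590,298)],70.6);print("frame edge",fe)
```

```text
slot pts [[ 490.6 -133.7]
 [ 462.1 -134.6]] yaw 0.032889422808986817
left edge [[ 491.  -108.7]
 [ 443.6 -109.9]] yaw 0.024312477791973274
mid of body top corners [[492.2, -108.8], [491.8, -159.8]]
foot front [[512.4, -104.3], [515.0, -161.8]] yaw 0.04642991380767206 mid [ 513.6898034  -133.06940297]
foot left yaw 0.02105953190400718
nut@dot z115.6 [[ 535.05200192 -128.19109259]] blob ctr z108 [[ 535.96586497 -130.46461303]]
frame edge [[ 500.81680939  -75.14639339]
 [ 504.68563849 -198.13058407]]
```

play_rows([
  [0, 0, 10],
  [0, 0, 20],
  [0, 0, 30],
  [0, 0, 36],
  [0, 0, 36],
], turn=[0, 0, 0, 0, 0], fingers=[0.18, 0.18, 0.18, 0.18, 0.18])

```text
clock: 16.8
eef_pos: [413.5, -136.8, 59.3]
tool_rot: [3.139, 0.017, 0.032]
force: [-0.2, -0.6, -1.6]
width: 23.8
```

Run:
```python
from tilt import *
s=ctrl.read_state();print(s['eef_pos'],s['tool_rot'],s['force'])
im,p,uv,g=pts("top",70,90,(440,498),(-165,-105),2)
A=np.c_[p[:,:2]-[470,-134],np.ones(len(p))]
c=np.linalg.lstsq(A,p[:,2],rcond=None)[0]; res=p[:,2]-A@c; k=abs(res)<4; c=np.linalg.lstsq(A[k],p[k,2],rcond=None)[0]
print(len(p),k.sum(),c,p.min(0),p.max(0))
im2,f,_,_=pts("top",60,82,(515,540),(-240,-175),1); print("frame z",np.median(f[:,2]),len(f))
def en(g): return np.clip((g.astype(int)-20)*1.5,0,255).astype(np.uint8)
cv2.imwrite("pics/f2.png",cv2.resize(en(im[190:245,388:438]),None,fx=12,fy=10,interpolation=0))
```

```text
[ 413.49783707 -136.8170878    59.32911489] [3.13856617 0.01695767 0.03231434] [-0.23067625 -0.60479296 -1.60059419]
300 300 [-1.10512927e-02  2.43516322e-03  7.75641625e+01] [ 441.75640297 -161.05364848   74.27292112] [ 493.29108311 -111.1844792    80.86692753]
frame z 70.52864139587967 254
```

View pics/f2.png

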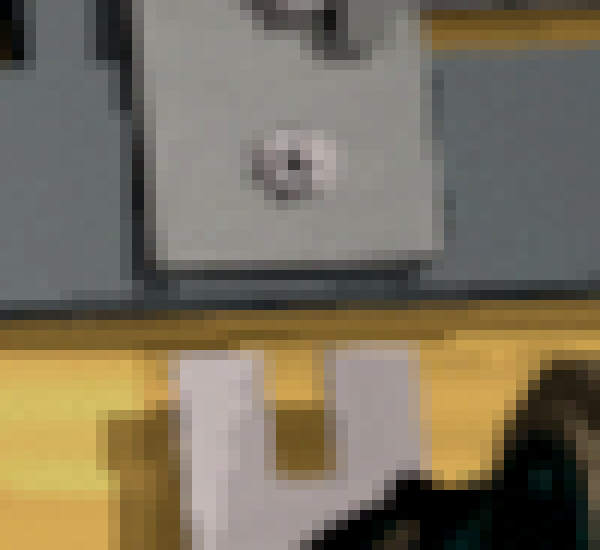

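```bash
python3 - <<'E'
from h import *
from cell import vision
t=vision.camera_params("top")
f=lambda x,y:(388+x/12-.5,190+y/10-.5)
def W(pts,z): 
    q=np.array([f(*p) for p in pts]); return P(t,q[:,0],q[:,1],z=z)[:,:2]
sl=W([(295,350),(302,470)],77.5); d=sl[0]-sl[1]; print("slot pts",sl.round(1),"yaw",np.arctan2(d[1],d[0]))
print("body corners",W([(175,350),(418,347)],77.5).round(1).tolist(), W([(190,480),(425,470)],77.5).round(1).tolist())
E
python3 - <<'E'
# foot side edges subpixel from top0 (no arm) per row, gray gradient
import sys; sys.path.insert(0,'.')
from h import *
from cell import vision
t=vision.camera_params("top"); im=cv2.imread("pics/top0.png")
g=cv2.GaussianBlur(im,(3,3),0).astype(float).sum(2)
def sub(a,i): 
    y0,y1,y2=a[i-1],a[i],a[i+1]; return i+0.5*(y0-y2)/(y0-2*y1+y2)
L=[];Rr=[]
for v in range(194,213):
    dl=np.gradient(g[v]); i=396+np.argmax(dl[396:406]); L.append((sub(dl,i),v)); j=418+np.argmin(dl[418:430]); Rr.append((sub(-dl,j),v))
L=np.array(L);Rr=np.array(Rr)
PL=P(t,L[:,0],L[:,1],z=93.6);PR=P(t,Rr[:,0],Rr[:,1],z=93.6)
fl=np.polyfit(PL[:,0],PL[:,1],1);fr=np.polyfit(PR[:,0],PR[:,1],1)
print("L",fl,np.polyval(fl,537),"R",fr,np.polyval(fr,537),"mid",(np.polyval(fl,537)+np.polyval(fr,537))/2)
F=[]
for u in range(404,422):
    dv=np.gradient(g[:,u]); i=211+np.argmin(dv[211:220]); F.append((u,sub(-dv,i)))
F=np.array(F);PF=P(t,F[:,0],F[:,1],z=93.6); print("front",np.polyfit(PF[:,1],PF[:,0],1),np.polyval(np.polyfit(PF[:,1],PF[:,0],1),-133))
E
```

```text
slot pts [[ 492.2 -134.7]
 [ 462.6 -134.6]] yaw -0.0005835782411658035
body corners [[492.7, -109.9], [492.6, -160.0]] [[460.5, -111.5], [462.2, -159.9]]
L [ 3.6014133e-02 -1.2330772e+02] -103.96813081073319 R [ 2.21009467e-02 -1.73483958e+02] -161.61574915756668 mid -132.79193998414993
front [-6.09126404e-03  5.11857760e+02] 512.6678978288642
```

play_rows([
  [8, -0.2, 0],
  [16, -0.3, 0],
  [24, -0.3, 0],
  [32, -0.3, 0],
  [38, -0.3, 0],
], turn=[0, 0, 0, 0, 0], fingers=[0.18, 0.18, 0.18, 0.18, 0.18])

```text
clock: 17.58
eef_pos: [452.7, -135.3, 59.4]
tool_rot: [3.138, 0.015, 0.032]
force: [0.2, -0.0, -1.9]
width: 23.8
```

Run:
```python
from tilt import *
s=ctrl.read_state();print(s['eef_pos'],s['tool_rot'],s['force'])
im,d=vision.get_image("top")
def en(g): return np.clip((g.astype(int)-20)*1.5,0,255).astype(np.uint8)
cv2.imwrite("pics/f3.png",cv2.resize(en(im[190:245,388:438]),None,fx=12,fy=10,interpolation=0))
```

```text
[ 452.70875091 -135.33971744   59.41551472] [3.13818388 0.01514742 0.03239748] [ 0.15910389 -0.03462673 -1.94269118]
```

View pics/f3.png

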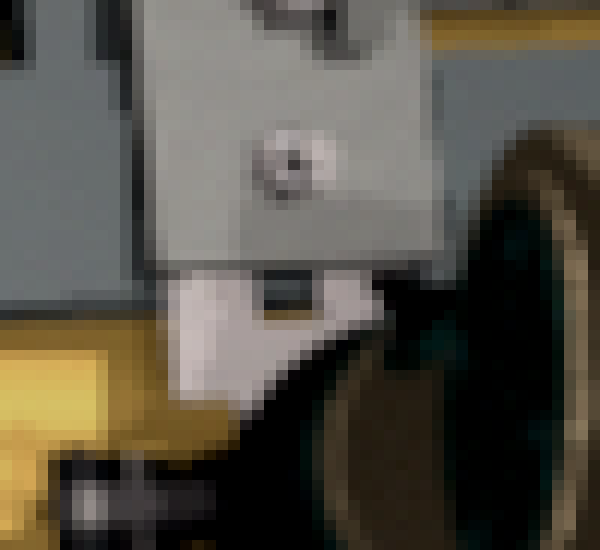

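play_rows([
  [0, 0, 0.7],
  [3, 0, 1],
  [7, 0, 1],
  [11, 0, 1],
  [15, 0, 1],
], turn=[0, 0, 0, 0, 0], fingers=[0.18, 0.18, 0.18, 0.18, 0.18])

```text
clock: 18.25
eef_pos: [469.0, -134.8, 58.3]
tool_rot: [3.138, 0.014, 0.033]
force: [-1.0, -0.1, -0.5]
width: 23.8
```

play_rows([
  [1.5, 0, 0],
  [3, 0, 0],
  [4.5, 0, 0],
  [6, 0, 0],
  [7.5, 0, 0],
], turn=[0, 0, 0, 0, 0], fingers=[0.18, 0.18, 0.18, 0.18, 0.18])

```text
clock: 18.88
eef_pos: [476.6, -134.6, 58.2]
tool_rot: [3.138, 0.014, 0.033]
force: [0.6, -0.4, -0.8]
width: 24.2
```

play_rows([
  [1, 0, 0],
  [2, 0, 0],
  [3, 0, 0],
], turn=[0, 0, 0], fingers=[0.18, 0.18, 0.18])

```text
clock: 19.25
eef_pos: [479.6, -134.5, 58.1]
tool_rot: [3.138, 0.014, 0.033]
force: [-0.9, 0.2, -0.4]
width: 23.8
```

play_rows([
  [0.4, 0, 0],
  [0.8, 0, 0],
  [1.2, 0, 0],
], turn=[0, 0, 0], fingers=[0.18, 0.18, 0.18])

```text
clock: 19.62
eef_pos: [480.8, -134.4, 58.1]
tool_rot: [3.138, 0.014, 0.033]
force: [0.2, -0.5, -0.8]
width: 24.3
```

play_rows([
  [0.4, 0, 0],
  [0.8, 0, 0],
], turn=[0, 0], fingers=[0.18, 0.18])

```text
clock: 19.88
eef_pos: [481.6, -134.4, 58.1]
tool_rot: [3.138, 0.014, 0.033]
force: [0.4, -0.1, -0.4]
width: 23.7
```

play_rows([
  [0.4, 0, 0],
  [0.8, 0, 0],
], turn=[0, 0], fingers=[0.18, 0.18])

```text
clock: 20.12
eef_pos: [482.4, -134.4, 58.1]
tool_rot: [3.138, 0.014, 0.033]
force: [-0.1, -0.1, -1.0]
width: 23.9
```

play_rows([
  [0.4, 0, 0],
  [0.8, 0, 0],
], turn=[0, 0], fingers=[0.18, 0.18])

```text
clock: 20.38
eef_pos: [483.2, -134.4, 58.1]
tool_rot: [3.138, 0.014, 0.033]
force: [-0.0, -0.5, -0.7]
width: 23.8
```

play_rows([
  [0.3, 0, 0],
  [0.6, 0, 0],
], turn=[0, 0], fingers=[0.18, 0.18])

```text
clock: 20.62
eef_pos: [483.9, -134.4, 58.0]
tool_rot: [3.138, 0.014, 0.033]
force: [0.8, 0.3, -1.2]
width: 23.9
```

play_rows([
  [0.3, 0, 0],
  [0.6, 0, 0],
], turn=[0, 0], fingers=[0.18, 0.18])

```text
clock: 20.88
eef_pos: [484.5, -134.3, 58.0]
tool_rot: [3.138, 0.014, 0.033]
force: [-0.4, 0.6, -0.6]
width: 23.8
```

play_rows([
  [0.3, 0, 0],
  [0.6, 0, 0],
], turn=[0, 0], fingers=[0.18, 0.18])

```text
clock: 21.12
eef_pos: [485.1, -134.3, 58.0]
tool_rot: [3.138, 0.014, 0.033]
force: [-0.4, -0.2, -2.0]
width: 24.1
```

play_rows([
  [0.3, 0, 0],
  [0.6, 0, 0],
], turn=[0, 0], fingers=[0.18, 0.18])

```text
clock: 21.38
eef_pos: [485.7, -134.3, 58.0]
tool_rot: [3.138, 0.014, 0.033]
force: [0.9, -0.7, -0.3]
width: 23.6
```

play_rows([
  [0.3, 0, 0],
  [0.5, 0, 0],
], turn=[0, 0], fingers=[0.18, 0.18])

```text
clock: 21.62
eef_pos: [486.0, -134.3, 57.9]
tool_rot: [3.138, 0.014, 0.033]
force: [-0.2, 0.5, -0.1]
width: 24.1
```

play_rows([
  [0.3, 0, 0],
  [0.6, 0, 0],
], turn=[0, 0], fingers=[0.18, 0.18])

```text
clock: 21.88
eef_pos: [486.0, -134.3, 57.9]
tool_rot: [3.138, 0.015, 0.032]
force: [-1.4, -0.0, -0.6]
width: 23.8
```

play_rows([
  [0.3, 0, 0],
  [0.5, 0, 0],
], turn=[0, 0], fingers=[0.18, 0.18])

```text
clock: 22.12
eef_pos: [486.1, -134.2, 57.8]
tool_rot: [3.138, 0.016, 0.032]
force: [-1.6, -0.2, 0.1]
width: 23.7
```

Run:
```python
from tilt import *
s=ctrl.read_state();print(s['eef_pos'],s['tool_rot'],s['force'])
im,d=vision.get_image("top")
def en(g): return np.clip((g.astype(int)-20)*1.7,0,255).astype(np.uint8)
cv2.imwrite("pics/f4.png",cv2.resize(en(im[190:245,388:438]),None,fx=12,fy=10,interpolation=0))
```

```text
[ 486.06938463 -134.22721919   57.80706823] [3.13831272 0.01632266 0.03241792] [-1.56413144 -0.21245367  0.09787049]
```

View pics/f4.png

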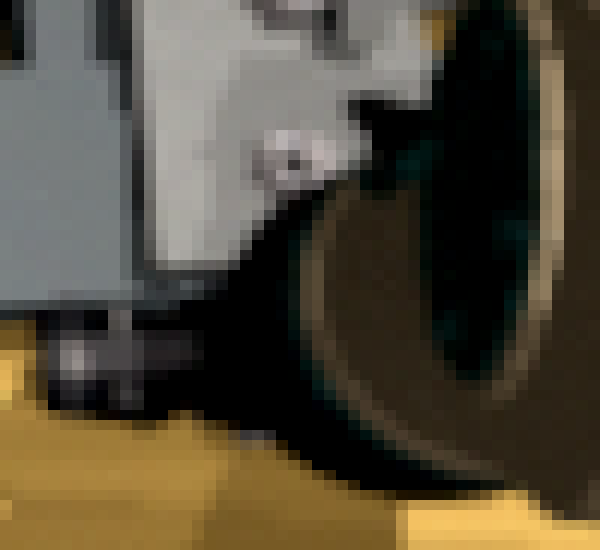

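play_rows([
  [0.4, 0, 0],
  [0.8, 0, 0],
], turn=[0, 0], fingers=[0.18, 0.18])

```text
clock: 22.42
eef_pos: [486.1, -134.2, 57.7]
tool_rot: [3.138, 0.018, 0.032]
force: [-4.2, -0.8, 0.3]
width: 24.0
```

play_rows([
  [0.3, 0, 0.3],
  [0.3, 0, 0.7],
  [0.3, 0, 1.1],
], turn=[0, 0, 0], fingers=[0.18, 0.18, 0.18])

```text
clock: 22.8
eef_pos: [486.2, -134.3, 56.5]
tool_rot: [3.138, 0.018, 0.032]
force: [-3.1, 0.3, 1.0]
width: 23.7
```

play_rows([
  [0.2, 0, 0.3],
  [0.2, 0, 0.6],
  [0.2, 0, 0.9],
], turn=[0, 0, 0], fingers=[0.18, 0.18, 0.18])

```text
clock: 23.18
eef_pos: [486.2, -134.3, 55.6]
tool_rot: [3.138, 0.019, 0.032]
force: [-4.0, 0.6, 1.3]
width: 24.0
```

play_rows([
  [0.2, 0, 0.2],
  [0.2, 0, 0.4],
  [0.2, 0, 0.6],
], turn=[0, 0, 0], fingers=[0.18, 0.18, 0.18])

```text
clock: 23.55
eef_pos: [486.2, -134.3, 55.0]
tool_rot: [3.138, 0.019, 0.032]
force: [-4.0, -0.2, 1.1]
width: 24.0
```

play_rows([
  [0.1, 0, 0.2],
  [0.1, 0, 0.4],
], turn=[0, 0], fingers=[0.18, 0.18])

```text
clock: 23.8
eef_pos: [486.2, -134.2, 54.5]
tool_rot: [3.139, 0.019, 0.032]
force: [-4.1, 0.1, 1.8]
width: 24.0
```

play_rows([
  [0.1, 0, 0.2],
  [0.1, 0, 0.4],
], turn=[0, 0], fingers=[0.18, 0.18])

```text
clock: 24.05
eef_pos: [486.2, -134.3, 54.2]
tool_rot: [3.138, 0.019, 0.032]
force: [-4.5, -0.0, 4.8]
width: 23.9
```

play_rows([
  [0, 0, 0],
  [0, 0, 0],
], turn=[0, 0], fingers=[0.25, 0.28])

```text
clock: 24.3
eef_pos: [486.2, -134.2, 54.3]
tool_rot: [3.138, 0.019, 0.032]
force: [-4.9, 0.6, 2.7]
width: 24.1
```

play_rows([
  [0, 0, 0],
  [0, 0, 0],
  [0, 0, 0],
  [0, 0, 0],
], turn=[0, 0, 0, 0], fingers=[0.31, 0.34, 0.38, 0.42])

```text
clock: 24.8
eef_pos: [486.7, -134.3, 54.3]
tool_rot: [3.138, 0.018, 0.032]
force: [0.5, -1.0, 0.8]
width: 35.8
```

play_rows([
  [0, 0, -5],
  [0, 0, -15],
  [0, 0, -35],
  [0, 0, -65],
  [0, 0, -100],
], turn=[0, 0, 0, 0, 0], fingers=[0.42, 0.42, 0.42, 0.42, 0.42])

```text
clock: 25.42
eef_pos: [488.2, -133.8, 155.7]
tool_rot: [3.138, 0.019, 0.032]
force: [1.3, 0.3, -0.3]
width: 35.7
```

play_rows([
  [-20, -40, -10],
  [-20, -90, -20],
  [-20, -140, -20],
  [-20, -190, -20],
  [-20, -190, -20],
], turn=[0, 0, 0, 0, 0], fingers=[0.42, 0.42, 0.2, 0, 0])

```text
clock: 26.05
eef_pos: [462.5, 60.3, 176.4]
tool_rot: [3.141, 0.017, 0.04]
force: [0.2, -0.9, -0.3]
width: 0.2
```

Run:
```python
from tilt import *
im,d=vision.get_image("top"); s=ctrl.read_state();print(s['eef_pos'],s['tool_rot'],s['force'])
cv2.imwrite("pics/top5.png",im); np.save("pics/top5.npy",d)
def en(g): return np.clip((g.astype(int)-20)*1.7,0,255).astype(np.uint8)
cv2.imwrite("pics/f5.png",np.hstack([cv2.resize(en(im[190:240,388:438]),None,fx=8,fy=8,interpolation=0),cv2.resize(en(im[190:240,460:510]),None,fx=8,fy=8,interpolation=0)]))
```

```text
[462.45797414  57.41636606 176.13868005] [3.1390034  0.01764676 0.03667072] [-0.26209601 -1.0796051  -0.12146167]
```

View pics/f5.png

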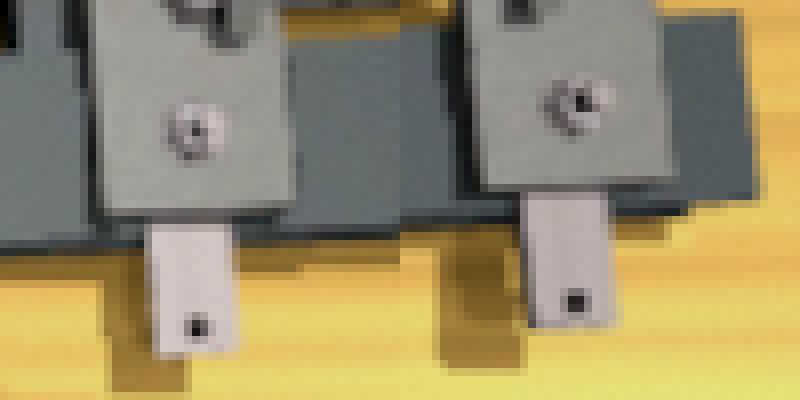

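Run:
```python
from tilt import *
t=vision.camera_params("top"); im=cv2.imread("pics/top5.png"); d=np.load("pics/top5.npy")
g=cv2.cvtColor(im,cv2.COLOR_BGR2GRAY).astype(float)
def dark(u,v,r=3):
    w=g[v-r:v+r+1,u-r:u+r+1]; m=np.clip(np.percentile(w,60)-w-15,0,None); y,x=np.mgrid[v-r:v+r+1,u-r:u+r+1]; return (m*x).sum()/m.sum(),(m*y).sum()/m.sum()
H=[dark(412,230,2),dark(482,227,2)]; print("holes",H)
hl=P(t,*np.array(H[0]),z=73.6)[:2]; hr=P(t,*np.array(H[1]),z=79.6)[:2]
v=hl-hr; print(hl,hr,"dist",np.hypot(*v),"yaw of line",np.arctan2(-v[0],v[1]))
# frame edge fit, from wood/dark transition at frame top
w=cv2.GaussianBlur(im,(3,3),0).astype(float)[...,2]
E=[]
for u in list(range(430,468,2)):
    dv=np.gradient(w[:,u]); i=212+np.argmin(dv[212:222]); a=-dv; E.append((u,i+0.5*(a[i-1]-a[i+1])/(a[i-1]-2*a[i]+a[i+1])))
E=np.array(E); pe=P(t,E[:,0],E[:,1],z=70.5); f=np.polyfit(pe[:,1],pe[:,0],1); print("frame yaw",-f[0],"hole to edge L",np.polyval(f,hl[1])-hl[0],"R",np.polyval(f,hr[1])-hr[0])
# tab edges
rb=w-cv2.GaussianBlur(im,(3,3),0).astype(float)[...,0]
A=[]
for vv in range(219,233):
    m=(rb[vv]<28); x=np.arange(404,422); k=rb[vv,404:422]<30; 
    if k.any(): A.append((vv,x[k].min(),x[k].max()))
print(A)
v,u=np.mgrid[220:233,409:415]; p=P(t,u,v,d=d[220:233,409:415]).reshape(-1,3); k=(p[:,2]>66)&(p[:,2]<80); B=np.c_[p[k,:2]-p[k,:2].mean(0),np.ones(k.sum())]; print("tab plane",k.sum(),np.linalg.lstsq(B,p[k,2],rcond=None)[0])
```

```text
holes [(np.float64(412.15214384508994), np.float64(230.5242047026279)), (np.float64(481.53846153846155), np.float64(227.31153846153848))]
[ 477.56891095 -134.93605889] [ 482.19031082 -304.88173435] dist 170.00849962690418 yaw of line 0.02718669490140478
frame yaw 0.029360455385013088 hole to edge L 31.09076098779974 R 31.459043541261394
[(219, np.int64(404), np.int64(421)), (220, np.int64(404), np.int64(421)), (221, np.int64(404), np.int64(417)), (222, np.int64(406), np.int64(416)), (223, np.int64(406), np.int64(416)), (224, np.int64(406), np.int64(416)), (225, np.int64(406), np.int64(416)), (226, np.int64(406), np.int64(416)), (227, np.int64(407), np.int64(416)), (228, np.int64(407), np.int64(416)), (229, np.int64(407), np.int64(416)), (230, np.int64(407), np.int64(416)), (231, np.int64(407), np.int64(417)), (232, np.int64(407), np.int64(416))]
tab plane 78 [-1.03620650e-02  8.09361578e-02  7.36344496e+01]
```

play_rows([
  [0, 0, -20],
  [0, 0, -20],
  [0, 0, -20],
  [0, 0, -20],
], turn=[0, 0, 0, 0], fingers=[0, 0, 0, 0])

```text
clock: 26.6
eef_pos: [462.4, 56.7, 195.6]
tool_rot: [3.139, 0.019, 0.036]
force: [0.4, -0.3, 0.4]
width: 0.1
```

Run:
```python
from cell import ctrl,vision
import cv2
im,_=vision.get_image("top"); cv2.imwrite("pics/end.png",im); print(ctrl.read_state()['eef_pos'], ctrl.finish_job())
```

```text
the job is handed in; nothing more can be done
[462.44459968  56.93960644 195.65498919] None
```

View pics/end.png

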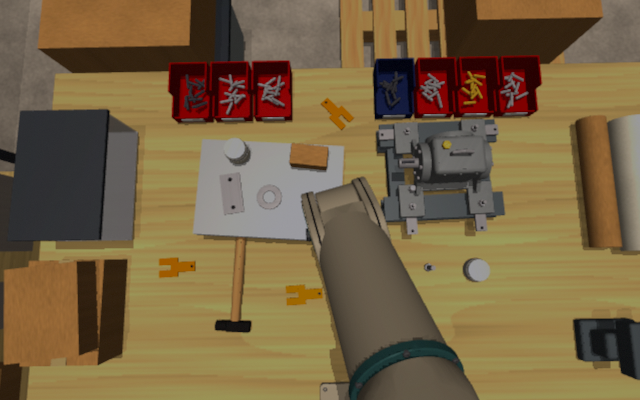

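The shim is fitted under the left front foot, the one with the jack screw, and the job was handed in at about 27 s of the 67 s allowed.

- **Draw:** I pressed the shim with about 4–6 N and drew it to about 41 mm of tab past the shelf edge. It stayed flat.
- **Pick up and push in:** I pinched the tab and lifted the shim clear of the shelf. I then pushed it in along the skid's x until it stopped against the stud at about 4–5 N. I lowered it onto the frame and opened the fingers.
- **Last checks:** The top of the tab reads 73.6 mm against a frame top of 70.5 mm, so it lies on the frame. Its tab hole stands 31.1 mm in front of the frame edge, against 31.5 mm for the pack's. It is square to the frame within about 0.03 rad. The arm ended clear of everything. In the last top picture the other parts are where they were; the spanner was hidden behind the arm.
- **Readings that disagreed or were weak:**
  - The dark spot on the stud's end in the top view gave the stud about 3–4 mm off in y from the foot's centre line. I trusted the foot, and the shim went in without side force.
  - The sideways tilt fitted from depth on the narrow tab (0.08) is too noisy to count as a check that the shim lies flat.
  - The closed fingers read 24 mm on the 26 mm tab. The grip force is fixed and was not measured, so I cannot say it stayed within 20 N.

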